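# Lay the scale straightedge along a well plate on the light panel

## Task

Get the well plate ready for its scaled photograph: take the steel straightedge by its orange grip and lay it flat on the sloping light panel, flush against the plate's upper long edge (the edge away from the ledge) so that it spans that whole edge, keeping it in hand until it lies flush rather than letting it drop or slide there. Let go, then switch the panel's lamp on by pushing the green lever fully over, away from the robot's side. Leave the plate where it stands on its ledge, and do not disturb the bottle, the blue boxes or the foam tray.

Things in the scene. Friction and masses are not known exactly. Their poses are not given: they have to be found in the camera images.
- lightbox: Fixed grey light panel on a stand. Origin: centre of the stand's underside, on the bench; x to the high rear edge, y left, z up. White top face, 300 mm wide (y), rises at 28 deg from x -85, z 35 mm to x 83, z 124 mm. Ledge along its front edge: 12 mm wide, 10 mm high. Switch shelf on the right, y -150 to -240 mm, 12 mm thick.
- plate: Loose black well plate with yellow wells, 86 (x) by 128 (y) by 14 mm (z), on the sloping panel with its lower long edge at the ledge. Origin: centre of its underside, on the panel's face; x points up the slope, y along the long edges, z out of the panel (28 deg from vertical). Its upper long edge is at x +43 mm.
- straightedge: Loose steel straightedge with black ticks, 180 (y) by 30 (x) by 5 mm (z), 200 g, the same either way round. Origin: centre of its underside. On its middle stands an orange grip block, 24 mm in x, 40 mm in y, from z 5 to z 45 mm. It starts lying flat on the bench, grip up.
- lever (a joint): Angle of the lamp's green lever: about 0 = off, leaning to the lightbox's -x; 1.0 = on, fully over towards the lightbox's +x. It stays where it is left.
- lever_tip (a point): Tip of the green lever, which pivots about an axis along the lightbox's y, about 80 mm below the tip, in a black block on the shelf right of the panel.
- bottle: Glass bottle with a blue cap, 60 mm in diameter, 120 mm high; origin at the centre of its underside. Bystander.
- tip_boxes: Two stacked blue boxes with white lids, one piece, 94 by 134 by 112 mm; origin at the centre of the underside. Bystander.
- foam_tray: Open white foam tray, 110 by 150 by 70 mm; origin at the centre of the underside. Bystander.

How it is judged:
By the outcome, as a careful person would: the job done as asked, in the order asked, and still so for the second after the job is handed in, with the robot touching nothing.
It also fails if it takes over 54 s, if anything falls off the work surface, if the arm or the gripper's body presses on something with over 40 N, if the wrist force passes 120 N, or if a joint passes its speed limit or range.

## Robot

A 6-joint arm with a two-finger parallel gripper is mounted at the origin on the work surface. World frame = base frame: x ahead of the robot, y to its left, z up, the work surface at z = 0. Lengths are in m, angles in degrees, forces in N, time in s.
With the tool pointing down it reaches from about 0.3 to 0.75 m from the base axis. Payload 8.5 kg.
Tool frame: the origin (TCP) lies midway between the tips of the shut fingers; the grasp point (between the pads) lies grasp_offset behind it (grasp_offset is the distance from the TCP to the grasp point, in m); z points along the fingers, y is the line along which they close (so a half turn about z gives the same grasp; the last joint's range is limited). The gripper opens to 85 mm and grips with 20 to 120 N. Pads are 22 mm wide; open, the fingers measure 114 mm over their backs; the gripper's body (76 mm by 85 mm) begins 54 mm behind the grasp point. The pads swing forward as they close: fully open they stand 13 mm farther back than shut.
Start: joints at [-78.684, 21.807, 74.336, -0, 83.858, -12.336], TCP at [0.221, -0.504, 0.231] pointing down, gripper open.
Joint ranges: [-178.18, 178.18], [-50.72, 133.34], [12.68, 142.11], [-81.47, 261.47], [9.98, 163.14], [-165.26, 165.26]. Speed limits (degrees/s): [136.94, 136.94, 180, 180, 180, 180].

## Interface

Orientations are given as a 3x3 rotation matrix whose columns are the frame's x, y, z axes.
In Python, from rig import observe, get_image, camera_params, close_job, grasp_offset gives the robot as it stands.
- The arm moves only by the shell command python3 -m handwheel 'ROWS' [OPENING] [FORCE]. ROWS is JSON, a list of rows, each a list of 2 entries, a list of its own where there are three numbers: the shift along the tool's x, y, z as a fraction of full scale, then the turn, a rotation vector about the tool's x, y, z as a fraction of full scale. In form: [[[dx, dy, dz], [ax, ay, az]], ...]. A call has 1 to 10 rows; each row is the pose to reach, as a shift and turn from the pose commanded when the call began, along the tool's axes at that moment, turning the shorter way round; what a row does not reach only later rows make up. Full scale, the value 1, is 0.5 m for a shift and pi rad for a turn. A row lasts 1/10 s, in which the tool goes at most 50 mm and 8.59 degrees, less where a joint would pass 70% of its speed; a pose out of reach is approached as far as the arm can. A call with a number of a shift or a turn outside -1 to 1 is refused whole. A call with a gripper value outside its range is refused whole. OPENING is the opening, from 0 (shut) to 1 (fully open), set as the call begins (- or left out, the last holds). The fingers move at their own pace and stop on an object; FORCE is the grip in N (left out, the last holds). Time passes only in rows, so rows that repeat a pose let the fingers close. It gives the time, the measured TCP pose, the force, the opening and the grip force at its end, in the units of the state.
- observe(): the state, without advancing time (a new reading comes with each control period).
- get_image(name): name is "scene" or "top" or "wrist"; returns (picture, depth): 384x512x3 uint8, red, green, blue; 384x512 float32, m along the optical axis (not along the pixel's ray), 0 where there is no reading.
- camera_params(name): a dict with "K" (3x3 intrinsics, pixels), "R" (3x3) and "t" (3): a world point X has camera coordinates R X + t. Camera axes: x right, y down, z forward; pixel columns grow to the right and rows downward; lengths in m; the calibration is good to about 2 mm. A picture is of the moment at which its call begins: read the wrist's pose just before it. camera_params takes no time and is no camera call; for the wrist camera it gives the pose at the moment of the call.
- close_job(): hands the job in; it is judged then, once.
The state is a dict: "time_s": time; "q": joint angles; "qvel": joint speeds; "joint_efforts": joint torques, N m; "position": TCP position; "tool_rot": TCP orientation; "ft_force": force on the tool from outside, world axes, zero at the start; "wrist_torque": the same for the moment, N m; "grip_width": finger opening in m; "gripper_force": force on a finger pad.
Only numpy, scipy, OpenCV 4.12 (cv2) and the standard library are available. Lean on these libraries where they do the work, as an engineer would, in place of code of your own. Each camera call takes 0.05 s, during which the arm holds its last target. There are 200 camera calls.

## Working session

There is one attempt and no reset: what is moved stays moved. The work goes in short steps, Python scripts to look and compute and a shell command to move; the robot and the scene stay as the last step left them, time stands still between calls to the robot, and variables do not carry over. Pictures are saved under pics/ and viewed, at most 10 in all, crops included, and the job is handed in when it is done.

```bash
mkdir -p pics; ls; cat > h.py <<'E'
import numpy as np, cv2
from rig import *
def snap(n,f):
    im,d=get_image(n); p=camera_params(n)
    cv2.imwrite(f'pics/{f}.png',im[:,:,::-1]); np.savez(f'pics/{f}.npz',im=im,d=d,**{k:np.array(p[k]) for k in 'KRt'})
    return load(f)
def load(f):
    z=np.load(f'pics/{f}.npz'); im,d,K,R,t=[z[k] for k in ('im','d','K','R','t')]
    v,u=np.mgrid[:d.shape[0],:d.shape[1]]
    c=np.stack([(u-K[0,2])/K[0,0]*d,(v-K[1,2])/K[1,1]*d,d],-1)
    return im,d,(c-t)@R   # world points
E
python3 - <<'E'
from h import *
for n in ('scene','top'):
    im,d,P=snap(n,n+'0')
    print(n,(d>0).mean())
a=cv2.imread('pics/scene0.png');b=cv2.imread('pics/top0.png')
cv2.imwrite('pics/both.png',np.hstack([a,b])[:, :]) 
print(observe(),grasp_offset)
E
```

```text
pics
scene 0.996063232421875
top 0.995880126953125
{'time_s': 0.1, 'q': array([-7.86856609e+01,  2.18380504e+01,  7.43780604e+01, -6.43584309e-04,
        8.38589636e+01, -1.23363317e+01]), 'qvel': array([ 0.03780577, -0.18268808, -0.09682485,  0.03902126,  0.00322972,
       -0.05345335]), 'joint_efforts': array([ 5.04367403e-03, -4.49220085e+01, -2.31657529e+01, -1.09415453e-04,
        3.66282533e-03,  9.55194537e-06]), 'position': array([ 0.22057638, -0.50355116,  0.23077873]), 'tool_rot': array([[ 9.16007865e-01,  4.01160216e-01, -2.68020162e-04],
       [ 4.01160216e-01, -9.16007007e-01,  1.28264005e-03],
       [ 2.69035815e-04, -1.28242740e-03, -9.99999141e-01]]), 'ft_force': array([ 0.8640506 ,  0.0434172 , -0.07759084]), 'wrist_torque': array([0.01360351, 0.01152385, 0.07755342]), 'gripper_force': 0.0, 'grip_width': 0.08516670480696936} 0.0187
```

View pics/top0.png

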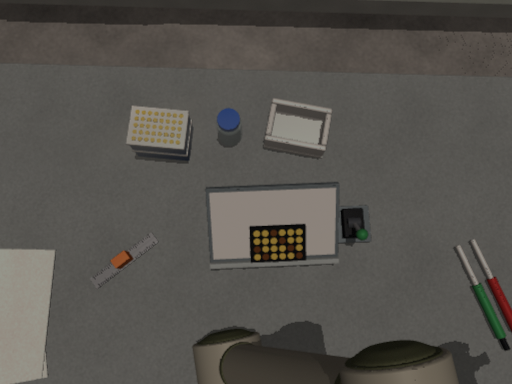

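View pics/scene0.png

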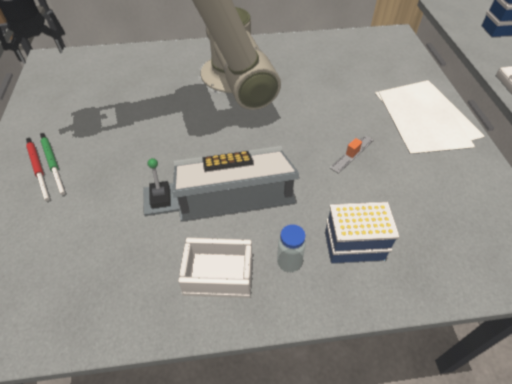

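The top view shows the straightedge at about (123,260), its grip at (121,260), the panel at (208–340,185–268), the plate at (250–306,225–262) and the lever tip at (362,234). In the scene view the lever is at (153,163).

```bash
python3 - <<'E'
from h import *
np.set_printoptions(precision=4,suppress=True)
for f in ('top0','scene0'):
    im,d,P=load(f); hsv=cv2.cvtColor(im,cv2.COLOR_RGB2HSV); H,S,V=[hsv[...,i].astype(int) for i in range(3)]
    X,Y,Z=P[...,0],P[...,1],P[...,2]
    print('==',f)
    o=(H<14)&(S>150)&(V>120)&(Z>0.02)&(Z<.07)&(X>.1)
    n,l,st,_=cv2.connectedComponentsWithStats(o.astype(np.uint8)); 
    o=l==1+st[1:,4].argmax(); t=o&(Z>np.percentile(Z[o],80)-.004)
    c=P[t].mean(0); print('grip top',t.sum(),c)
    near=np.hypot(X-c[0],Y-c[1])<.12
    bench=np.median(Z[near&(V<100)&(Z<.02)]); print('bench z',bench, 'bench V',np.median(V[near]))
    m=near&(V>np.median(V[near])+25)&(S<60)&(Z<.02)
    r=cv2.minAreaRect((P[m|t][:,:2]*1000).astype(np.float32)); print('ruler rect mm',m.sum(),r, cv2.boxPoints(r).tolist())
    g=(H>50)&(H<80)&(S>100)&(Z>.06)&(X>.2)&(Y<0.1)
    g=(H>50)&(H<80)&(S>100)&(Z>.05)
    if g.sum(): print('lever ball',g.sum(),P[g].mean(0),P[g].min(0),P[g].max(0))
    # panel
    w=(V>140)&(S<60)&(Z>.03)&(Z<.14)
    n,l,st,ce=cv2.connectedComponentsWithStats(w.astype(np.uint8))
    for i in range(1,n):
        if st[i,4]>300: print(st[i],P[l==i].mean(0))
E
```

```text
== top0
grip top 137 [0.4436 0.3117 0.0453]
bench z 4.6998554031873e-05 bench V 87.0
ruler rect mm 0 ((444.1268310546875, 311.38836669921875), (21.238121032714844, 37.54623794555664), 39.758399963378906) [[423.9570617675781, 319.0287170410156], [447.9698181152344, 290.1651306152344], [464.2966003417969, 303.7480163574219], [440.2838439941406, 332.6116027832031]]
lever ball 100 [ 0.5027 -0.2269  0.1546] [ 0.3933 -0.2487  0.0815] [0.5191 0.0111 1.1267]
== scene0
grip top 147 [ 0.362  -0.5921  0.0227]
bench z 0.017816214873209765 bench V 156.0
ruler rect mm 116 ((377.65228271484375, -565.6567993164062), (190.67974853515625, 52.92847442626953), 21.83531379699707) [[279.3092956542969, -576.5518798828125], [298.9955139160156, -625.68310546875], [475.9952697753906, -554.76171875], [456.3090515136719, -505.6304931640625]]
lever ball 41 [ 0.5303 -0.2322  0.132 ] [ 0.5041 -0.2439  0.1091] [ 1.1904 -0.061   0.8187]
[ 174  146  121   44 2490] [ 0.5341 -0.0417  0.0856]
[ 330  202   69   39 1643] [0.7494 0.229  0.1116]
[ 178  238   74   55 2178] [ 0.7842 -0.1007  0.0601]
```

```bash
python3 - <<'E'
from h import *
np.set_printoptions(precision=4,suppress=True)
def rect(p):
    r=cv2.minAreaRect((p*1000).astype(np.float32)); b=cv2.boxPoints(r)
    e=[b[1]-b[0],b[2]-b[1]]; k=max(e,key=np.linalg.norm)
    a=np.degrees(np.arctan2(k[1],k[0]))%180
    return np.array(r[0]),sorted(r[1]),a
for f in ('top0','scene0'):
    im,d,P=load(f); hsv=cv2.cvtColor(im,cv2.COLOR_RGB2HSV); H,S,V=[hsv[...,i].astype(int) for i in range(3)]
    X,Y,Z=P[...,0],P[...,1],P[...,2]; print('==',f)
    box=(X>.34)&(X<.55)&(Y>.2)&(Y<.42)
    m=box&(Z>.0028)&(Z<.06); print('ruler',m.sum(),rect(P[m][:,:2]))
    print('grip',rect(P[box&(Z>.04)][:,:2]))
    box=(X>.38)&(X<.66)&(Y>-.23)&(Y<.16)
    w=box&(V>130)&(Z>.03)&(Z<.14)&((H<25)|(S<40))&~((S>80))
    w=cv2.erode(w.astype(np.uint8),np.ones((3,3)))>0
    n,l,st,_=cv2.connectedComponentsWithStats(w.astype(np.uint8)); w=l==1+st[1:,4].argmax()
    p=P[w]
    for _ in range(3):
        c=p.mean(0); nn=np.linalg.svd(p-c,full_matrices=0)[2][2]; nn*=np.sign(nn[2]); p=p[abs((p-c)@nn)<.002]
    up=np.array([0,0,1])-nn*nn[2]; up/=np.linalg.norm(up); lf=np.cross(nn,up)
    print('panel n',len(p),nn,'tilt',np.degrees(np.arccos(nn[2])),'yaw of up',np.degrees(np.arctan2(up[1],up[0])),'c',c)
    h=(P-c)@nn; a=(P-c)@up; b=(P-c)@lf
    q=np.stack([b,a],-1)
    print('panel rect (left,up)',rect(q[box&(abs(h)<.004)]))
    pl=box&(h>.008)&(h<.018)&(abs(b)<.12)
    n,l,st,_=cv2.connectedComponentsWithStats(pl.astype(np.uint8)); pl=l==1+st[1:,4].argmax()
    print('plate',pl.sum(),np.median(h[pl]),rect(q[pl]), 'ctr world',P[pl].mean(0),'up max',np.percentile(a[pl],[1,99]),'b',np.percentile(b[pl],[1,99]))
    g=(H>50)&(H<80)&(S>100)&(Z>.08)&(X>.45)&(X<.6)&(Y<-.18)&(Y>-.3)
    print('ball',g.sum(),np.median(P[g],0),P[g].min(0),P[g].max(0))
    s=(Y<-.17)&(Y>-.3)&(X>.45)&(X<.62)&(Z>.02)&(Z<.05); print('block',np.percentile(P[s],[2,98],axis=0), np.median(P[s],0))
    for nm,bx,z0 in (('bottle',(X>.68)&(X<.85)&(Y>.03)&(Y<.12),.1),('tray',(X>.66)&(X<.9)&(Y<.01)&(Y>-.25),.06),('boxes',(X>.6)&(X<.9)&(Y>.14),.1)):
        s=bx&(Z>z0)&(Z<.14); print(nm,rect(P[s][:,:2]))
E
```

```text
== top0
ruler 1457 (array([445.1299, 309.9518]), [209.69667053222656, 219.6844940185547], np.float32(89.96686))
grip (array([443.8557, 310.7087]), [24.92761993408203, 40.04692840576172], np.float32(129.64223))
panel n 4047 [-0.4682 -0.0303  0.8831] tilt 27.981320658004947 yaw of up 3.6977042504274302 c [ 0.5421 -0.0385  0.0898]
panel rect (left,up) (array([-17.094 , -60.0223]), [270.67816162109375, 327.4004211425781], np.float32(179.97362))
plate 2337 0.013312575544292292 (array([  0.2967, -66.326 ]), [100.29588317871094, 238.02073669433594], np.float32(179.75514)) ctr world [ 0.4772 -0.0516  0.0698] up max [-0.115  -0.0172] b [-0.1068  0.1093]
ball 96 [ 0.5067 -0.2368  0.1154] [ 0.4959 -0.2487  0.0815] [ 0.5191 -0.2259  0.12  ]
block [[ 0.4541 -0.2592  0.0246]
 [ 0.5755 -0.1734  0.0495]] [ 0.5391 -0.2254  0.0381]
bottle (array([764.1694,  67.3307]), [50.87582015991211, 52.094444274902344], np.float32(1.5880423))
tray (array([ 774.8976, -101.005 ]), [110.52657318115234, 149.64157104492188], np.float32(80.11061))
boxes (array([743.244 , 229.5053]), [95.10806274414062, 134.573440551757
[... 456 characters left out ...]
at32(0.11180369))
plate 656 0.013409976214571923 (array([ 19.2563, -69.5251]), [103.3957290649414, 195.71514892578125], np.float32(0.033169884)) ctr world [ 0.4887 -0.0484  0.0751] up max [-0.1184 -0.0192] b [-0.0704  0.1085]
ball 40 [ 0.5143 -0.2366  0.1151] [ 0.5041 -0.2439  0.1091] [ 0.5212 -0.2289  0.1189]
block [[ 0.4561 -0.2591  0.0222]
 [ 0.6041 -0.1723  0.0488]] [ 0.5536 -0.2284  0.0374]
bottle (array([767.8246,  66.4072]), [50.858787536621094, 51.751956939697266], np.float32(170.39584))
tray (array([ 777.6561, -100.1446]), [111.12555694580078, 149.99256896972656], np.float32(80.37579))
boxes (array([745.6524, 230.2337]), [96.42929077148438, 135.29469299316406], np.float32(86.05765))
```

```bash
cat >> h.py <<'E'
from scipy.spatial.transform import Rotation as Ro
np.set_printoptions(precision=4,suppress=True)
def rows(p,R=None):
    s=observe(); T=s['tool_rot']; R=T if R is None else R
    print('shift',(T.T@(np.array(p)-s['position'])/.5).round(4),'turn',(Ro.from_matrix(T.T@R).as_rotvec()/np.pi).round(4),'t',s['time_s'])
def down(yaw): # tool x at yaw deg, z down
    c,s=np.cos(np.radians(yaw)),np.sin(np.radians(yaw)); return np.array([[c,s,0],[s,-c,0],[0,0,-1.]])
E
python3 -c "
from h import *
rows([.36,-.06,.231],down(31)); rows([.445,.3115,.20],down(39.5))"
```

```text
shift [ 0.6113 -0.7007  0.0006] turn [-0.0004 -0.0001 -0.0408] t 0.1
shift [ 1.0651 -1.313   0.0635] turn [-0.0004 -0.0001 -0.0881] t 0.1
```

```bash
python3 -m handwheel '[[[0.61,-0.70,0],[0,0,-0.041]],[[0.61,-0.70,0],[0,0,-0.041]],[[0.61,-0.70,0],[0,0,-0.041]],[[0.61,-0.70,0],[0,0,-0.041]],[[0.61,-0.70,0],[0,0,-0.041]],[[0.61,-0.70,0],[0,0,-0.041]],[[0.61,-0.70,0],[0,0,-0.041]],[[0.61,-0.70,0],[0,0,-0.041]],[[0.61,-0.70,0],[0,0,-0.041]],[[0.61,-0.70,0],[0,0,-0.041]]]' 1 && python3 -c "
from h import *
rows([.445,.3115,.20],down(39.5))"
```

```text
time_s: 1.1
position: [0.3596, -0.057, 0.2313]
tool_rot: [[0.855, 0.519, -0.0], [0.519, -0.855, 0.001], [0.0, -0.001, -1.0]]
ft_force: [0.2, -0.8, -0.7]
grip_width: 0.0855
gripper_force: 0.0
shift [ 0.5288 -0.5411  0.0632] turn [-0.0002 -0.0001 -0.0456] t 1.1
```

```bash
python3 -m handwheel '[[[0.529,-0.541,0.063],[0,0,-0.0455]],[[0.529,-0.541,0.063],[0,0,-0.0455]],[[0.529,-0.541,0.063],[0,0,-0.0455]],[[0.529,-0.541,0.063],[0,0,-0.0455]],[[0.529,-0.541,0.063],[0,0,-0.0455]],[[0.529,-0.541,0.063],[0,0,-0.0455]],[[0.529,-0.541,0.063],[0,0,-0.0455]],[[0.529,-0.541,0.063],[0,0,-0.0455]],[[0.529,-0.541,0.063],[0,0,-0.0455]],[[0.529,-0.541,0.063],[0,0,-0.0455]]]' && python3 - <<'E'
from h import *
im,d,P=snap('wrist','w1'); X,Y,Z=[P[...,i] for i in range(3)]
print((d>0).mean())
t=(Z>.038)&(Z<.055)&(np.hypot(X-.445,Y-.311)<.04)
r=cv2.minAreaRect((P[t][:,:2]*1000).astype(np.float32)); print(t.sum(),r,np.median(Z[t]))
m=(Z>.0025)&(Z<.03)&(np.hypot(X-.445,Y-.311)<.11)
r=cv2.minAreaRect((P[m][:,:2]*1000).astype(np.float32)); print(m.sum(),r)
E
```

```text
time_s: 2.1
position: [0.4464, 0.3074, 0.1992]
tool_rot: [[0.774, 0.633, -0.001], [0.633, -0.774, -0.001], [-0.001, -0.0, -1.0]]
ft_force: [0.2, 0.1, 0.2]
grip_width: 0.0854
gripper_force: 0.0
0.9958241780598959
728 ((444.20782470703125, 311.6212158203125), (23.44917869567871, 39.1683464050293), 40.01599884033203) 0.04536108922225082
2780 ((454.75927734375, 315.5694885253906), (182.83932495117188, 207.4435577392578), 24.742542266845703)
```

View pics/w1.png

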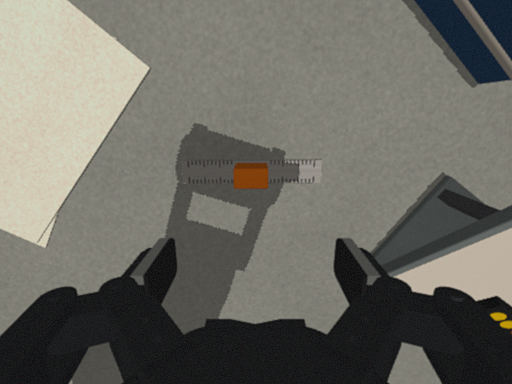

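The wrist view shows the straightedge level in the picture from (180,170) to (322,170), with its grip at (251,176) lined up with the closing direction. Next I descend.

```bash
python3 -c "
from h import *
rows([.4445,.3115,.012],down(39.7))"
```

```text
shift [ 0.0031 -0.0099  0.3751] turn [-0.      0.0003 -0.0027] t 2.15
```

```bash
python3 -m handwheel '[[[0.003,-0.009,0.10],[0,0,-0.0027]],[[0.003,-0.009,0.18],[0,0,-0.0027]],[[0.003,-0.009,0.25],[0,0,-0.0027]],[[0.003,-0.009,0.30],[0,0,-0.0027]],[[0.003,-0.009,0.34],[0,0,-0.0027]],[[0.003,-0.009,0.36],[0,0,-0.0027]],[[0.003,-0.009,0.375],[0,0,-0.0027]],[[0.003,-0.009,0.375],[0,0,-0.0027]],[[0.003,-0.009,0.375],[0,0,-0.0027]]]' && python3 -c "
from h import *
rows([.4445,.3115,.012],down(39.7))"
```

```text
time_s: 3.05
position: [0.4456, 0.3117, 0.0132]
tool_rot: [[0.769, 0.639, 0.001], [0.639, -0.769, 0.001], [0.001, 0.0, -1.0]]
ft_force: [0.4, -0.3, -0.3]
grip_width: 0.0851
gripper_force: 0.0
shift [-0.0019 -0.001   0.0023] turn [ 0.0001 -0.0004 -0.    ] t 3.05
```

```bash
python3 -m handwheel '[[[-0.002,-0.001,0.001],[0,0,0]],[[-0.002,-0.001,0.001],[0,0,0]],[[-0.002,-0.001,0.001],[0,0,0]],[[-0.002,-0.001,0.001],[0,0,0]],[[-0.002,-0.001,0.001],[0,0,0]],[[-0.002,-0.001,0.001],[0,0,0]],[[-0.002,-0.001,0.001],[0,0,0]],[[-0.002,-0.001,0.001],[0,0,0]],[[-0.002,-0.001,0.001],[0,0,0]],[[-0.002,-0.001,0.001],[0,0,0]]]' 0 60
```

```text
time_s: 4.05
position: [0.4442, 0.3117, 0.0124]
tool_rot: [[0.769, 0.639, 0.001], [0.639, -0.769, 0.0], [0.001, 0.0, -1.0]]
ft_force: [-1.6, -0.5, 5.5]
grip_width: 0.0393
gripper_force: 61.4
```

```bash
python3 -m handwheel '[[[0,0,-0.06],[0,0,0]],[[0,0,-0.14],[0,0,0]],[[0,0,-0.22],[0,0,0]],[[0,0,-0.3],[0,0,0]],[[0,0,-0.38],[0,0,0]],[[0,0,-0.45],[0,0,0]],[[0,0,-0.45],[0,0,0]],[[0,0,-0.45],[0,0,0]]]'; python3 - <<'E'
from h import *
# place-frame
n=np.mean([[-.4682,-.0303,.8831],[-.4667,-.0295,.8839]],0); n/=np.linalg.norm(n)
up=np.array([0,0,1])-n*n[2]; up/=np.linalg.norm(up); lf=np.cross(n,up)
np.savez('frame.npz',n=n,up=up,lf=lf); R=np.stack([up,-lf,-n],1); print(R)
# plate edges from top & scene by wells/dark colour
for f in('top0','scene0'):
    im,d,P=load(f); hsv=cv2.cvtColor(im,cv2.COLOR_RGB2HSV);S,V=hsv[...,1],hsv[...,2]
    h=(P-np.array([.5443,-.0404,.0906]))@n
    s=(h>.006)&(h<.02)&((V<90)|(S>110))&(P[...,0]>.42)&(P[...,0]<.6)&(P[...,1]<.1)&(P[...,1]>-.18)
    nn,l,st,_=cv2.connectedComponentsWithStats(s.astype(np.uint8)); s=l==1+st[1:,4].argmax()
    p=P[s]; q=np.stack([p@lf,p@up],1)*1000
    r=cv2.minAreaRect(q.astype(np.float32)); print(f,s.sum(),r,np.median(p@n))
    w=(abs(h)<.004)&(V>130); print('plane n.p',np.median(P[w]@n), 'panel lf',np.percentile(P[w&(P[...,0]>.43)&(P[...,0]<.62)&(abs(P[...,1])<.22)]@lf,[.5,99.5]))
rows([.36,.10,.25],R)
E
```

```text
time_s: 4.85
position: [0.4438, 0.3114, 0.2364]
tool_rot: [[0.769, 0.639, -0.0], [0.639, -0.769, -0.0], [-0.0, -0.0, -1.0]]
ft_force: [-1.1, 0.2, -2.6]
grip_width: 0.0392
gripper_force: 61.5
[[ 0.8817  0.0638  0.4675]
 [ 0.0564 -0.998   0.0299]
 [ 0.4684 -0.     -0.8835]]
top0 2001 ((-85.55726623535156, 456.0456237792969), (91.21155548095703, 132.84642028808594), 89.50796508789062) -0.1592213227437914
plane n.p -0.1729775517376368 panel lf [-0.2144  0.0637]
scene0 492 ((-83.69792175292969, 464.15069580078125), (80.1381607055664, 123.28284454345703), 89.46072387695312) -0.15992458139898644
plane n.p -0.1734893533277124 panel lf [-0.2235  0.0729]
shift [-0.3989  0.2182 -0.0271] turn [-0.0488  0.1501  0.1962] t 4.85
```

```bash
cat >> h.py <<'E'
try:
    z=np.load('frame.npz'); n,up,lf=z['n'],z['up'],z['lf']; RP=np.stack([up,-lf,-n],1); c0=-.1733
    def W(a,b,h): return a*up+b*lf+(c0+h)*n
    def cur():
        p=observe()['position']; print('a,b,h',p@up,p@lf,p@n-c0)
except FileNotFoundError: pass
E
python3 -c "
from h import *
print(W(.42,-.08,.17)); rows(W(.42,-.08,.17),RP)"
```

```text
[ 0.377  -0.0561  0.1938]
shift [-0.5722  0.48    0.0854] turn [-0.0488  0.1501  0.1962] t 4.85
```

```bash
python3 -m handwheel '[[[-0.572,0.48,0.085],[-0.0488,0.15,0.196]],[[-0.572,0.48,0.085],[-0.0488,0.15,0.196]],[[-0.572,0.48,0.085],[-0.0488,0.15,0.196]],[[-0.572,0.48,0.085],[-0.0488,0.15,0.196]],[[-0.572,0.48,0.085],[-0.0488,0.15,0.196]],[[-0.572,0.48,0.085],[-0.0488,0.15,0.196]],[[-0.572,0.48,0.085],[-0.0488,0.15,0.196]],[[-0.572,0.48,0.085],[-0.0488,0.15,0.196]],[[-0.572,0.48,0.085],[-0.0488,0.15,0.196]],[[-0.572,0.48,0.085],[-0.0488,0.15,0.196]]]'; python3 - <<'E'
from h import *
cur();rows(W(.42,-.08,.17),RP)
im,d,P=snap('wrist','w2')
E
```

```text
time_s: 5.85
position: [0.3764, -0.0565, 0.1929]
tool_rot: [[0.883, 0.06, 0.465], [0.052, -0.998, 0.03], [0.466, -0.002, -0.885]]
ft_force: [-0.1, 0.7, -1.7]
grip_width: 0.0392
gripper_force: 61.6
a,b,h 0.41904721643297704 -0.0803714363270808 0.16952026897061417
shift [ 0.0019 -0.0008 -0.001 ] turn [-0.0002  0.0009 -0.0013] t 5.85
```

View pics/w2.png

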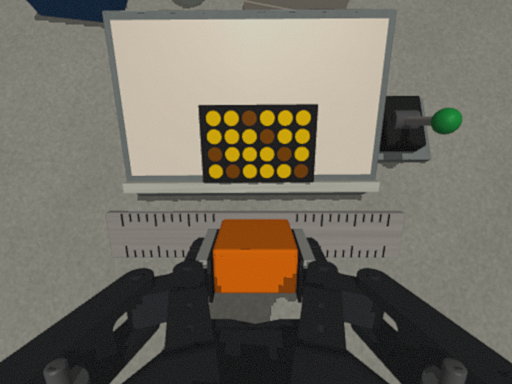

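The wrist view shows the panel, the plate at (200–317,105–182), the held straightedge at (108–403,211–260) and the lever ball at (447,120). I'll measure the plate and straightedge from it.

```bash
python3 - <<'E'
from h import *
im,d,P=load('w2'); hsv=cv2.cvtColor(im,cv2.COLOR_RGB2HSV);H,S,V=[hsv[...,i] for i in range(3)]
v,u=np.mgrid[:384,:512]
a,b,h=P@up,P@lf,P@n-c0
box=(u>130)&(u<375)&(v>30)&(v<175)
w=box&(V>150)&(S<60)&((u<190)|(u>327)|(v<95))
p=P[w]; c=p.mean(0); n2=np.linalg.svd(p-c,full_matrices=0)[2][2]; n2*=np.sign(n2[2]); print('panel',n2,n,np.degrees(np.arccos(n2@n)),'h',h[w].mean(),h[w].std())
pl=(u>190)&(u<327)&(v>95)&(v<192)&((V<110)|(S>110))
pl&=(h>h[w].mean()+.008)
q=np.stack([b,a],-1)
print('plate h',np.median(h[pl])-h[w].mean(),cv2.minAreaRect((q[pl]*1000).astype(np.float32)))
# upper edge line: topmost pl pixel per column
cols=range(206,312); e=np.array([q[np.where(pl[:,x])[0].min()+1,x] for x in cols]); f=np.polyfit(e[:,0],e[:,1],1); print('upper edge a at b=-.085',np.polyval(f,-.085),'slope deg',np.degrees(f[0]),'resid',np.std(e[:,1]-np.polyval(f,e[:,0])))
print('plate b',[np.median([q[r,np.where(pl[r])[0][k],0] for r in range(112,175)]) for k in(0,-1)])
wp=(V>120)&(S<70)&(h<.02)&(h>-.01)&(v<190)&(u>100)&(u<400); print('white b',[np.median([q[r,np.where(wp[r])[0][k],0] for r in range(30,170)]) for k in(0,-1)])
# ruler
r=(v>205)&(v<265)&(u>100)&(u<410)&(h>.14)&(h<.18); rr=r&((u<190)|(u>322))
cc=P[rr].mean(0); n3=np.linalg.svd(P[rr]-cc,full_matrices=0)[2][2]; n3*=np.sign(n3[2])
T=observe()['tool_rot']; print('ruler n in tool',T.T@n3,'vs panel n in tool',T.T@n2,'angle',np.degrees(np.arccos(n3@n2)))
print('top h',h[rr].mean(),'TCP h',observe()['position']@n-c0)
e=np.array([q[np.where(r[:,x])[0].min()+1,x] for x in list(range(115,190))+list(range(322,397))]); f=np.polyfit(e[:,0],e[:,1],1); print('ruler upper edge slope deg',np.degrees(f[0]),'a at -.085',np.polyval(f,-.085))
print('ruler rect',cv2.minAreaRect((q[rr]*1000).astype(np.float32)))
g=(H>50)&(H<80)&(S>100)&(u>420)&(v<150)&(u<470); print('ball',g.sum(),np.median(P[g],0),P[g].min(0),P[g].max(0))
cur()
E
```

```text
panel [-0.4493 -0.0297  0.8929] [-0.4675 -0.0299  0.8835] 1.1733037819033363 h 0.0015851683853966823 0.01928503739090556
plate h 0.012464738233866695 ((-82.38249969482422, 457.17413330078125), (86.3462142944336, 127.99339294433594), 89.98627471923828)
upper edge a at b=-.085 0.4992757308526928 slope deg -0.018677822572063116 resid 1.7172822297660096e-05
plate b [np.float64(-0.0200109038733635), np.float64(-0.14532778584281775)]
white b [np.float64(0.06842636601010749), np.float64(-0.2160105689733186)]
ruler n in tool [ 0.0209  0.0004 -0.9998] vs panel n in tool [ 0.0181 -0.0008 -0.9998] angle 0.18016327371808305
top h 0.16233795747068835 TCP h 0.1695907901900624
ruler upper edge slope deg 0.0064976312136472624 a at -.085 0.43461841483458014
ruler rect ((-79.57099914550781, 419.866943359375), (30.69258689880371, 180.75747680664062), 89.9756088256836)
ball 615 [ 0.5044 -0.2316  0.1143] [ 0.3736 -0.3368  0.0003] [ 0.5832 -0.0563  0.3529]
a,b,h 0.4194336201107065 -0.07917710720035524 0.1695907901900624
```

```bash
python3 - <<'E'
from h import *
im,d,P=load('w2'); hsv=cv2.cvtColor(im,cv2.COLOR_RGB2HSV);S,V=hsv[...,1],hsv[...,2]
v,u=np.mgrid[:384,:512]; h=P@n-c0
w=(u>130)&(u<375)&(v>30)&(v<175)&(V>150)&(S<60)&(abs(h)<.008)
p=P[w]
for _ in range(4):
    c=p.mean(0); n2=np.linalg.svd(p-c,full_matrices=0)[2][2]; n2*=np.sign(n2[2]); p=p[abs((p-c)@n2)<.002]
print(len(p),RP.T@n2,'h',(p@n).mean()-c0)
rows(W(.527,-.082,.06),RP)
E
```

```text
26506 [-0.002   0.0026 -1.    ] h 0.0003781019619720216
shift [0.2157 0.0058 0.2187] turn [-0.0006  0.0008 -0.0004] t 5.9
```

```bash
python3 -m handwheel '[[[0.05,0.006,0.02],[0,0.006,0]],[[0.13,0.006,0.06],[0,0.006,0]],[[0.2,0.006,0.12],[0,0.006,0]],[[0.2157,0.006,0.17],[0,0.006,0]],[[0.2157,0.006,0.219],[0,0.006,0]],[[0.2157,0.006,0.219],[0,0.006,0]],[[0.2157,0.006,0.219],[0,0.006,0]],[[0.2157,0.006,0.219],[0,0.006,0]]]'; python3 - <<'E'
from h import *
cur(); rows(W(.527,-.082,.020),None)
E
```

```text
time_s: 6.7
position: [0.5235, -0.0485, 0.149]
tool_rot: [[0.872, 0.066, 0.485], [0.058, -0.998, 0.032], [0.486, 0.001, -0.874]]
ft_force: [-0.5, -0.6, -2.5]
grip_width: 0.0393
gripper_force: 61.3
a,b,h 0.5286788076845873 -0.08183451306232939 0.06170283910946302
shift [-0.005   0.0004  0.0833] turn [0. 0. 0.] t 6.7
```

Next I lower to about 4 mm above the face, then feel for contact in small steps.

```bash
python3 -m handwheel '[[[-0.003,0,0.04],[0,0,0]],[[-0.003,0,0.07],[0,0,0]],[[-0.003,0,0.08],[0,0,0]],[[-0.003,0,0.085],[0,0,0]],[[-0.003,0,0.085],[0,0,0]],[[-0.003,0,0.085],[0,0,0]],[[-0.003,0,0.085],[0,0,0]]]'; python3 - <<'E'
from h import *
cur(); s=observe();print(RP.T@s['ft_force'])
im,d,P=snap('wrist','w3')
E
```

```text
time_s: 7.4
position: [0.5431, -0.0482, 0.1108]
tool_rot: [[0.872, 0.064, 0.485], [0.057, -0.998, 0.031], [0.486, 0.001, -0.874]]
ft_force: [-0.7, 0.7, -2.1]
grip_width: 0.0393
gripper_force: 61.6
a,b,h 0.5280264161758672 -0.08279999404642084 0.018805600362598734
[-1.57   -0.7382  1.5755]
```

View pics/w3.png

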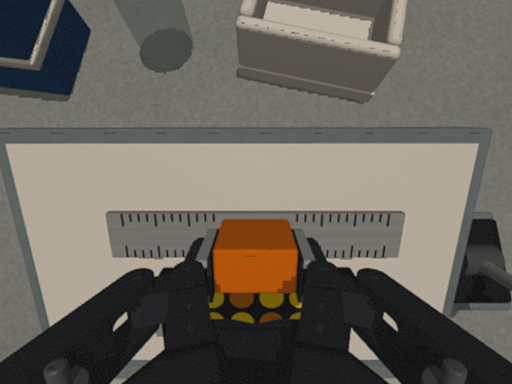

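The straightedge hovers at (106–405,211–258), level with the panel's edges, and the plate's top row of wells shows just below the grip. Next I touch down.

```bash
python3 -m handwheel '[[[0,0,0.004],[0,0,0]],[[0,0,0.008],[0,0,0]],[[0,0,0.010],[0,0,0]],[[0,0,0.011],[0,0,0]],[[0,0,0.011],[0,0,0]],[[0,0,0.011],[0,0,0]]]'; python3 - <<'E'
from h import *
cur(); s=observe();print(RP.T@s['ft_force'])
E
```

```text
time_s: 8.05
position: [0.5457, -0.048, 0.1054]
tool_rot: [[0.873, 0.064, 0.484], [0.056, -0.998, 0.031], [0.485, 0.0, -0.875]]
ft_force: [-0.0, -0.1, -2.7]
grip_width: 0.0391
gripper_force: 61.6
a,b,h 0.5278148914719286 -0.08271984792237935 0.012733713788176532
[-1.3084  0.1303  2.4076]
```

```bash
python3 -m handwheel '[[[0,0,0.001],[0,0,0]],[[0,0,0.002],[0,0,0]],[[0,0,0.002],[0,0,0]],[[0,0,0.002],[0,0,0]]]'; python3 - <<'E'
from h import *
cur(); s=observe();print(RP.T@s['ft_force'])
E
python3 -m handwheel '[[[0,0,0.001],[0,0,0]],[[0,0,0.002],[0,0,0]],[[0,0,0.002],[0,0,0]],[[0,0,0.002],[0,0,0]]]'; python3 - <<'E'
from h import *
cur(); s=observe();print(RP.T@s['ft_force'])
E
```

```text
time_s: 8.45
position: [0.5462, -0.048, 0.1049]
tool_rot: [[0.872, 0.065, 0.484], [0.057, -0.998, 0.031], [0.485, 0.0, -0.874]]
ft_force: [-4.7, -0.1, 5.9]
grip_width: 0.0391
gripper_force: 62.6
a,b,h 0.5279809728398415 -0.08276015351061146 0.012098675490153449
[-1.4188 -0.1849 -7.4242]
time_s: 8.85
position: [0.5463, -0.048, 0.1048]
tool_rot: [[0.872, 0.065, 0.485], [0.057, -0.998, 0.031], [0.486, 0.001, -0.874]]
ft_force: [-16.0, -2.6, 18.4]
grip_width: 0.0392
gripper_force: 65.1
a,b,h 0.5280456357488409 -0.08272981624578751 0.012005008555700913
[ -5.6774   1.525  -23.8014]
```

```bash
python3 -m handwheel '[[[0,0,-0.0022],[0,0,0]],[[-0.004,0,-0.0022],[0,0,0]],[[-0.008,0,-0.0023],[0,0,0]],[[-0.012,0,-0.0025],[0,0,0]],[[-0.016,0,-0.0026],[0,0,0]],[[-0.020,0,-0.0027],[0,0,0]],[[-0.022,0,-0.0027],[0,0,0]],[[-0.022,0,-0.0027],[0,0,0]]]'; python3 - <<'E'
from h import *
cur(); s=observe();print(RP.T@s['ft_force'])
E
```

```text
time_s: 9.65
position: [0.5373, -0.049, 0.1003]
tool_rot: [[0.871, 0.063, 0.486], [0.056, -0.998, 0.03], [0.487, 0.001, -0.873]]
ft_force: [-0.7, -1.2, 6.1]
grip_width: 0.0392
gripper_force: 62.5
a,b,h 0.5179578340216434 -0.0832128609470162 0.012169085610041458
[ 2.2159  1.1263 -5.7691]
```

Normal load is 6 N and sliding friction about 3 N. Now I feel for the plate, expected about 4 mm further.

```bash
python3 -m handwheel '[[[-0.002,0,0],[0,0,0]],[[-0.004,0,0],[0,0,0]],[[-0.006,0,0],[0,0,0]],[[-0.006,0,0],[0,0,0]]]'; cat > f.py <<'E'
from h import *
cur(); s=observe();print(RP.T@s['ft_force'],s['wrist_torque'])
E
python3 f.py; python3 -m handwheel '[[[-0.001,0,0],[0,0,0]],[[-0.002,0,0],[0,0,0]],[[-0.002,0,0],[0,0,0]]]';python3 f.py
```

```text
time_s: 10.05
position: [0.5349, -0.0492, 0.099]
tool_rot: [[0.871, 0.063, 0.487], [0.056, -0.998, 0.03], [0.488, 0.001, -0.873]]
ft_force: [-0.4, 0.2, 6.2]
grip_width: 0.0396
gripper_force: 62.6
a,b,h 0.5152013467696762 -0.08328039133738271 0.012163898386819194
[ 2.5927 -0.2474 -5.6636] [ 0.4401 -0.1817  0.0573]
time_s: 10.35
position: [0.5347, -0.0493, 0.0989]
tool_rot: [[0.871, 0.063, 0.488], [0.056, -0.998, 0.03], [0.489, 0.001, -0.872]]
ft_force: [4.1, 3.1, 7.1]
grip_width: 0.0391
gripper_force: 62.2
a,b,h 0.5150092882951766 -0.08331260567911235 0.012207675651176197
[ 7.1212 -2.8096 -4.2704] [ 0.7582 -0.8538  0.3576]
```

```bash
python3 -m handwheel '[[[-0.001,0,0],[0,0,0]],[[-0.001,0,0],[0,0,0]]]'; python3 f.py; python3 - <<'E'
from h import *
snap('top','t2'); snap('scene','s2'); snap('wrist','w4')
a=cv2.imread('pics/top%s.png'%'0')
A=cv2.resize(cv2.imread('pics/t2.png')[170:280,190:380],None,fx=4,fy=4,interpolation=cv2.INTER_CUBIC)
B=cv2.resize(cv2.imread('pics/w4.png')[190:330,90:420],(760,322))
cv2.imwrite('pics/c1.png',cv2.resize(np.vstack([A,B]),None,fx=.78,fy=.78))
E
```

```text
time_s: 10.55
position: [0.5347, -0.0493, 0.0989]
tool_rot: [[0.87, 0.063, 0.489], [0.056, -0.998, 0.03], [0.49, 0.002, -0.872]]
ft_force: [5.6, 3.1, 7.4]
grip_width: 0.039
gripper_force: 62.2
a,b,h 0.5149713432201596 -0.08335680204579739 0.01225165678587778
[ 8.5964 -2.7435 -3.8437] [ 0.9706 -1.1694  0.4118]
```

View pics/c1.png

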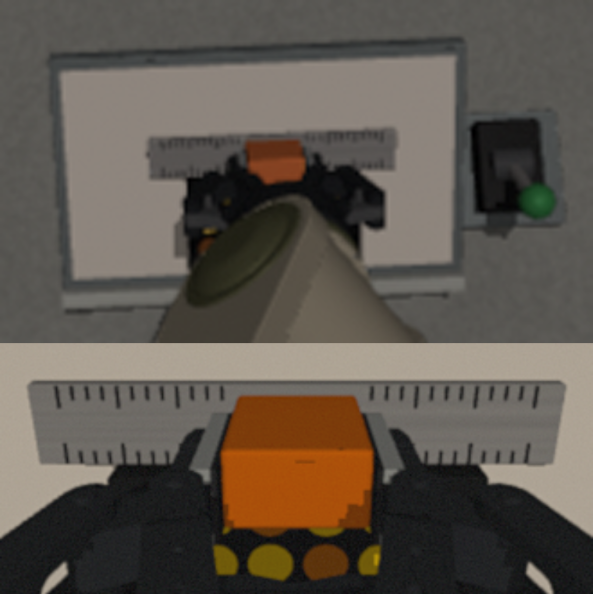

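The close-up shows the straightedge lying level on the face, with its lower edge at the plate. It reaches past the plate on both sides, and the reaction force confirms contact. Now I release.

```bash
python3 -m handwheel '[[[0.0005,0,-0.001],[0,0,0]],[[0.0005,0,-0.001],[0,0,0]],[[0.0005,0,-0.001],[0,0,0]],[[0.0005,0,-0.001],[0,0,0]],[[0.0005,0,-0.001],[0,0,0]],[[0.0005,0,-0.001],[0,0,0]],[[0.0005,0,-0.001],[0,0,0]],[[0.0005,0,-0.001],[0,0,0]]]' 1; python3 f.py;  python3 -m handwheel '[[[0,0,-0.03],[0,0,0]],[[0,0,-0.08],[0,0,0]],[[0,0,-0.15],[0,0,0]],[[0,0,-0.24],[0,0,0]],[[0,0,-0.3],[0,0,0]],[[0,0,-0.3],[0,0,0]],[[0,0,-0.3],[0,0,0]]]'; python3 - <<'E'
from h import *
im,d,P=snap('wrist','w5'); 
E
```

```text
time_s: 11.5
position: [0.5325, -0.0489, 0.0979]
tool_rot: [[0.873, 0.065, 0.484], [0.057, -0.998, 0.031], [0.485, 0.0, -0.875]]
ft_force: [-0.1, -0.0, -0.3]
grip_width: 0.0852
gripper_force: 0.0
a,b,h 0.5125782460271024 -0.08274897795330056 0.012319895612454473
[-0.205   0.0166  0.2111] [-0.01    0.2126  0.0026]
time_s: 12.2
position: [0.4598, -0.0536, 0.2292]
tool_rot: [[0.872, 0.064, 0.485], [0.056, -0.998, 0.031], [0.486, 0.001, -0.874]]
ft_force: [0.1, -0.0, 0.2]
grip_width: 0.0855
gripper_force: 0.0
```

View pics/w5.png

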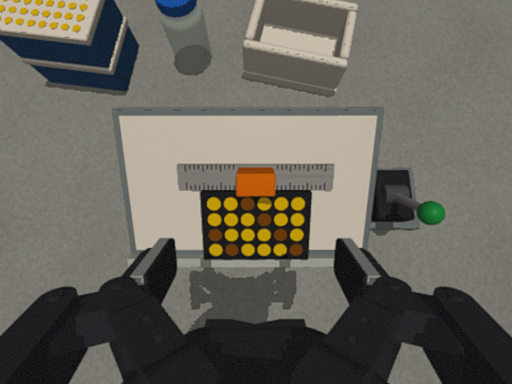

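The released straightedge lies at (177–334,164–191) along the upper edge of the plate at (201–311,191–259). I'll check the fit and locate the lever.

```bash
python3 - <<'E'
from h import *
im,d,P=load('w5'); hsv=cv2.cvtColor(im,cv2.COLOR_RGB2HSV);H,S,V=[hsv[...,i] for i in range(3)]
v,u=np.mgrid[:384,:512]; a,b,h=P@up,P@lf,P@n-c0
q=np.stack([b,a],-1)
for us in((182,228),(282,330)):
    r=(v>158)&(v<197)&(u>us[0])&(u<us[1])&(V<165)&(h<.0085); print('ruler h',np.median(h[r]), np.percentile(a[r],[1,99]))
e=[];l=[]
for x in list(range(205,230))+list(range(282,306)):
    r=np.where((V[155:180,x]<160))[0]; e.append(q[r.min()+155,x])
    k=np.where(h[170:215,x]>.011)[0]; l.append(q[k.min()+170,x])
for t,z in(('ruler top',e),('plate top',l)):
    z=np.array(z); f=np.polyfit(z[:,0],z[:,1],1); print(t,np.polyval(f,-.083),np.degrees(f[0]),np.std(z[:,1]-np.polyval(f,z[:,0])))
r=(v>160)&(v<190)&(u>172)&(u<340)&(V<165)&(h<.009)&(h>.003); print('ruler b',b[r].min(),b[r].max())
g=(H>50)&(H<80)&(S>100)&(u>405)&(u<450)&(v>195)&(v<230); g=cv2.erode(g.astype(np.uint8),np.ones((5,5)))>0
print('ball',g.sum(),P[g].mean(0),P[g].min(0),P[g].max(0))
k=(P[...,2]>.02)&(P[...,2]<.16)&(u>370)&(v>160)&(v<250)&~g
for z0 in (.03,.05,.065,.08,.095): s=k&(abs(P[...,2]-z0)<.006); print(z0,s.sum(),P[s].min(0) if s.any() else'',P[s].max(0) if s.any() else'')
E
```

```text
ruler h 0.004184436225760119 [0.4978 0.5295]
ruler h 0.003951208965832648 [0.4982 0.5299]
ruler top 0.5296061861293514 -0.1974779588467709 0.00010809571628602936
plate top 0.509021926776487 -0.16045478919887354 0.025962064009054774
ruler b -0.1728237619776299 0.006995713248807783
ball 318 [ 0.5058 -0.2322  0.1148] [ 0.4535 -0.243   0.1065] [ 0.5153 -0.0544  0.388 ]
0.03 850 [ 0.5067 -0.2624  0.0245] [ 0.5788 -0.2099  0.036 ]
0.05 226 [ 0.5287 -0.2505  0.044 ] [ 0.5514 -0.2201  0.0557]
0.065 61 [ 0.5109 -0.2382  0.0594] [ 0.5352 -0.1903  0.0706]
0.08 130 [ 0.5132 -0.2375  0.0741] [ 0.5493 -0.1844  0.086 ]
0.095 98 [ 0.4966 -0.2357  0.089 ] [ 0.566  -0.1807  0.1009]
```

The straightedge's lower edge (a = 0.4996) meets the plate edge (0.4993) and overhangs it on both ends. Next is the lever.

```bash
python3 -c "
from h import *
rows([.452,-.240,.20],down(3.65))"
```

```text
shift [-0.0621  0.3714  0.0303] turn [-0.0002 -0.161   0.0002] t 12.25
```

```bash
python3 -m handwheel '[[[-0.062,0.371,0.03],[0,-0.161,0]],[[-0.062,0.371,0.03],[0,-0.161,0]],[[-0.062,0.371,0.03],[0,-0.161,0]],[[-0.062,0.371,0.03],[0,-0.161,0]],[[-0.062,0.371,0.03],[0,-0.161,0]],[[-0.062,0.371,0.03],[0,-0.161,0]],[[-0.062,0.371,0.03],[0,-0.161,0]],[[-0.062,0.371,0.03],[0,-0.161,0]]]' 0; python3 - <<'E'
from h import *
rows([.452,-.240,.095],down(3.65))
im,d,P=snap('wrist','w6'); hsv=cv2.cvtColor(im,cv2.COLOR_RGB2HSV);H,S,V=[hsv[...,i] for i in range(3)]
g=(H>50)&(H<80)&(S>100)&(P[...,2]>.08)&(P[...,2]<.13)&(abs(P[...,1]+.235)<.03)&(abs(P[...,0]-.51)<.03)
print(g.sum(),P[g].mean(0),P[g].min(0),P[g].max(0))
E
```

```text
time_s: 13.05
position: [0.452, -0.2388, 0.201]
tool_rot: [[0.998, 0.066, 0.001], [0.066, -0.998, 0.0], [0.001, -0.0, -1.0]]
ft_force: [0.2, -0.0, -0.5]
grip_width: 0.0001
gripper_force: 0.0
shift [-0.0004  0.0024  0.2119] turn [-0.     -0.0003  0.0007] t 13.05
671 [ 0.5086 -0.2387  0.1149] [ 0.4961 -0.2508  0.1049] [ 0.5202 -0.2264  0.1203]
```

```bash
python3 -m handwheel '[[[0,0.006,0.08],[0,0,0]],[[0,0.006,0.15],[0,0,0]],[[0,0.006,0.2],[0,0,0]],[[0,0.006,0.212],[0,0,0]],[[0,0.006,0.212],[0,0,0]],[[0,0.006,0.212],[0,0,0]]]'; python3 -m handwheel '[[[0.02,0,0],[0,0,0]],[[0.04,0,0],[0,0,0]],[[0.06,0,0],[0,0,0]],[[0.08,0,0],[0,0,0]],[[0.1,0,0],[0,0,0]],[[0.12,0,0],[0,0,0]],[[0.14,0,0],[0,0,0]],[[0.15,0,0],[0,0,0]],[[0.15,0,0],[0,0,0]]]'; python3 f.py
```

```text
time_s: 13.7
position: [0.4529, -0.2432, 0.0964]
tool_rot: [[0.998, 0.065, 0.003], [0.065, -0.998, -0.002], [0.002, 0.002, -1.0]]
ft_force: [0.1, 0.5, -0.1]
grip_width: -0.0001
gripper_force: 0.0
time_s: 14.6
position: [0.5279, -0.238, 0.0948]
tool_rot: [[0.998, 0.065, 0.001], [0.065, -0.998, -0.0], [0.001, 0.0, -1.0]]
ft_force: [0.5, -0.2, -0.7]
grip_width: 0.0002
gripper_force: 0.0
a,b,h 0.4963916540772103 -0.2712256977360105 0.017412441830397585
[0.0664 0.2127 0.8611] [-0.019  -0.0023  0.0101]
```

```bash
python3 -m handwheel '[[[0.01,0,0],[0,0,0]],[[0.02,0,0],[0,0,0]],[[0.03,0,0],[0,0,0]],[[0.03,0,0],[0,0,0]]]'; python3 -m handwheel '[[[0.005,0,0],[0,0,0]],[[0.01,0,0],[0,0,0]],[[0.015,0,0],[0,0,0]],[[0.015,0,0],[0,0,0]]]'; python3 -c "
from h import *
im,d,P=snap('wrist','w7');snap('top','t7');snap('scene','s7')"
```

```text
time_s: 15.0
position: [0.5427, -0.2371, 0.0949]
tool_rot: [[0.998, 0.065, 0.001], [0.065, -0.998, -0.0], [0.001, 0.0, -1.0]]
ft_force: [-0.7, 0.1, 0.0]
grip_width: -0.0002
gripper_force: 0.0
time_s: 15.4
position: [0.5499, -0.2366, 0.095]
tool_rot: [[0.998, 0.065, 0.001], [0.065, -0.998, -0.0], [0.001, 0.0, -1.0]]
ft_force: [-0.7, 0.7, -0.6]
grip_width: -0.0001
gripper_force: 0.0
```

View pics/s7.png

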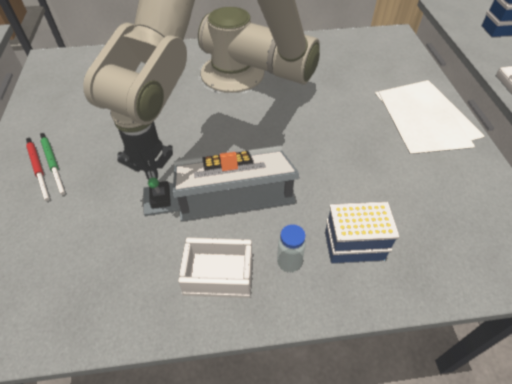

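The scene view shows the lever being pushed, with its ball just ahead of the fingers at (153,185), and the straightedge in place at (229,161). I keep pushing until it hits the stop.

```bash
for i in 1; do python3 -m handwheel '[[[0.004,0,0],[0,0,0]],[[0.008,0,0],[0,0,0]],[[0.012,0,0],[0,0,0]],[[0.012,0,0],[0,0,0]]]'; done;  python3 -m handwheel '[[[0.004,0,0],[0,0,0]],[[0.008,0,0],[0,0,0]],[[0.008,0,0],[0,0,0]]]' | grep -E 'pos|ft'; python3 - <<'E'
from h import *
im,d,P=snap('top','t8'); hsv=cv2.cvtColor(im,cv2.COLOR_RGB2HSV);H,S,V=[hsv[...,i] for i in range(3)]
g=(H>50)&(H<80)&(S>100)&(P[...,2]>.06)&(P[...,2]<.14)&(abs(P[...,1]+.235)<.05)&(abs(P[...,0]-.55)<.09)
print(g.sum(),P[g].mean(0),P[g].min(0),P[g].max(0)) if g.any() else print('hidden')
E
```

```text
time_s: 15.95
position: [0.5559, -0.2362, 0.0949]
tool_rot: [[0.998, 0.065, 0.001], [0.065, -0.998, -0.0], [0.001, 0.0, -1.0]]
ft_force: [-0.4, 0.7, 0.4]
grip_width: 0.0003
gripper_force: 0.1
position: [0.5586, -0.236, 0.0948]
ft_force: [-6.8, 0.0, 1.8]
hidden
```

```bash
python3 -m handwheel '[[[0.002,0,0],[0,0,0]],[[0.003,0,0],[0,0,0]],[[0.003,0,0],[0,0,0]],[[0.003,0,0],[0,0,0]]]' | grep -E 'pos|ft'
```

```text
position: [0.5588, -0.236, 0.0948]
ft_force: [-13.4, -1.9, 3.5]
```

The lever is on its hard stop: the force rises with no further travel. Now I back off, lift away and check.

```bash
python3 -m handwheel '[[[-0.04,0,0],[0,0,0]],[[-0.1,0,0],[0,0,0]],[[-0.16,0,0],[0,0,0]],[[-0.22,0,-0.05],[0,0,0]],[[-0.26,0,-0.15],[0,0,0]],[[-0.3,0,-0.25],[0,0,0]],[[-0.3,0.1,-0.3],[0,0,0]],[[-0.3,0.2,-0.3],[0,0,0]],[[-0.3,0.2,-0.3],[0,0,0]],[[-0.3,0.2,-0.3],[0,0,0]]]'; python3 - <<'E'
from h import *
for c in('top','scene'):
    im,d,P=snap(c,c+'9'); hsv=cv2.cvtColor(im,cv2.COLOR_RGB2HSV);H,S,V=[hsv[...,i] for i in range(3)]
    g=(H>50)&(H<80)&(S>100)&(P[...,2]>.06)&(P[...,2]<.14)&(abs(P[...,1]+.235)<.05)&(abs(P[...,0]-.55)<.09)
    print(g.sum(),np.median(P[g],0),P[g].min(0),P[g].max(0))
A=cv2.imread('pics/top9.png')[90:290,120:390];B=cv2.imread('pics/scene9.png')[130:300,130:410]
cv2.imwrite('pics/c9.png',np.vstack([cv2.resize(A,None,fx=1.6,fy=1.6),cv2.resize(B,(432,262))]))
E
```

```text
time_s: 17.7
position: [0.4177, -0.3465, 0.2446]
tool_rot: [[0.998, 0.063, 0.001], [0.063, -0.998, 0.0], [0.001, -0.0, -1.0]]
ft_force: [-0.0, 0.3, -0.3]
grip_width: -0.0
gripper_force: 0.0
84 [ 0.5806 -0.2316  0.1139] [ 0.5699 -0.2417  0.1056] [ 0.5908 -0.2221  0.1188]
57 [ 0.5874 -0.2312  0.113 ] [ 0.5792 -0.2412  0.1063] [ 0.5948 -0.2223  0.1191]
```

View pics/c9.png

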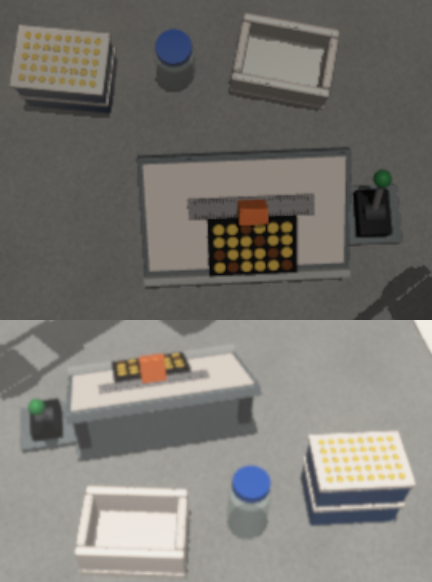

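The final views show the lever over at its far side (ball at (382,178)), the straightedge flush above the plate, and the bottle, boxes and tray undisturbed.

```bash
python3 -c "
from rig import *
print(close_job())"
```

```text
the job is handed in; nothing more can be done
None
```

The straightedge lies flush along the plate's upper edge and spans it, it was released there, the lamp lever is fully over against its stop, and the job was handed in at about 18 s.

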